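# Hub carriage past its spring catch

## Task

Shift the bike hub to the buffing end of its bench fixture: press the orange spring bar down with a fingertip and, keeping it held down, gently push the hub's carriage along by its yellow tab until the carriage has gone right past the steel catch tooth. Then let go, so that the bar springs fully up and the tooth locks behind the carriage. Only press and push: do not grip or lift anything, and leave the spare hub, polish bar, bottle and jar where they stand.

Things in the scene. Friction and masses are not known exactly. Their poses are not given: they have to be found in the camera images.
- fixture: Hub fixture screwed to the bench: a blue base plate 205 x 300 x 12 mm with two steel rails along its y axis. Origin on the bench top (z = 0), midway along the plate and under the centre line of the orange bar. Fixture +y is the direction in which the carriage must travel; +x points from the orange bar to the rails; z is up. The plate spans x -45 to 160 mm, y -150 to 150 mm.
- bar_top (a point): Point on the top face of the orange spring bar, on its centre line, level (in y) with the steel catch tooth; it moves with the bar. At fixture x = 0, y = 0, z = 40 mm when the bar is up. The bar is 36 mm wide (x -18 to 18 mm), 10 mm thick and 190 mm long (y -125 to 65 mm), flat on top, fixed along x and y, and it may be pressed anywhere along its length.
- catch_bar (a joint): How far the orange bar (with its tooth) is pressed down, m: 0 up, 0.012 bottomed on its stop. The spring needs 3 N to start and 8 N at the bottom. The tooth is clear of the carriage from 0.007 on; about 0.010 is a good depth. It springs up by itself when nothing holds it.
- tooth_top (a point): Centre of the top of the steel catch tooth, fixed to the bar's rail side and moving with it: at fixture x = 30, y = 0 and z = 43 mm when up; 16 mm long along y (-8 to 8 mm). Up, it stands 7 mm above the underside of the carriage plate and blocks the carriage; while under the carriage it cannot rise.
- carriage (a joint): Travel of the carriage along fixture +y, m, 0 to 0.150 (end stop). Its plate is 70 mm long along y, 10 mm thick, underside 36 mm above the bench. It starts at 0.003 to 0.028; its front edge meets the raised tooth at 0.032; its rear edge is past the tooth from 0.118 on. It slides with about 1.5 N of friction and stays where it is left.
- hub_top (a point): Top end of the bike hub that is clamped upright on the carriage, 108 mm above the bench and 100 mm to fixture +x of the bar's centre line, midway along the carriage plate (fixture y = -75 mm + carriage travel). Its two aluminium flanges are 58 mm across, the upper one's top 94 mm above the bench.
- tab_rear (a point): On the rear (fixture -y) face of the carriage's yellow push tab, over the bar's centre line, 61 mm above the bench: x = 0, y = -75 mm + carriage travel. The tab is 10 mm thick (to +y), spans x -14 to 45 mm and 44 to 78 mm above the bench: its lower edge is 4 mm above the raised bar, so a finger standing on the bar behind it pushes it with its side.
- spare_hub: Bystander: loose aluminium bike hub standing upright, flanges 58 mm across, 58 mm high. Origin at the centre of its underside.
- polish_bar: Bystander: brown stick of polishing compound, 32 x 100 x 32 mm, long along its y axis. Origin at the centre of its underside.
- oil_bottle: Bystander: green bottle with black cap, 42 mm across, 85 mm high. Origin at the centre of its underside.
- grease_jar: Bystander: blue jar with white lid, 54 mm across, 55 mm high. Origin at the centre of its underside.

How it is judged (in metres and radians):
On the way, in this order (a step that is already met when the one before it is completed fails the run):
1. the bar is pressed down by a finger (7 mm or more) while the carriage is still short of the tooth (value of joint catch_bar above 0.007 m and contact force between the fingers and catch_bar above 0.5 N and value of joint carriage below 0.034 m), for 0.1 s.
2. the carriage runs over the tooth with the finger still holding the bar down (value of joint carriage between 0.045 and 0.085 m and contact force between the fingers and catch_bar above 0.5 N), for 0.05 s.
3. the bar is still held by the finger as the rear of the carriage nears the tooth (value of joint carriage between 0.09 and 0.118 m and contact force between the fingers and catch_bar above 0.5 N), for 0.05 s.
At the end, for the whole second after the job is handed in: The carriage is wholly past the tooth (travel over 118 mm) and at rest, the bar is up again (within 2 mm), the tooth behind the carriage, and the robot touches nothing (value of joint carriage above 0.118 m and value of joint catch_bar below 0.002 m and velocity of joint carriage between -0.005 and 0.005 m/s).
It fails at once if the carriage is gripped or pushed roughly (over 30 N) (contact force between the fingers and carriage above 30 N).
It fails at once if the spare hub is lifted, knocked or moved over 15 mm (distance of spare_hub from where it was at the start of the episode above 0.015 m).
It fails at once if the polish bar is lifted, knocked or moved over 15 mm (distance of polish_bar from where it was at the start of the episode above 0.015 m).
It fails at once if the oil bottle is lifted, knocked or moved over 15 mm (distance of oil_bottle from where it was at the start of the episode above 0.015 m).
It fails at once if the grease jar is lifted, knocked or moved over 15 mm (distance of grease_jar from where it was at the start of the episode above 0.015 m).
It also fails if it takes over 38 s, if anything falls off the work surface, if the arm or the gripper's body presses on something with over 40 N, if the wrist force passes 120 N, or if a joint passes its speed limit or range.

## Robot

A 6-joint arm with a two-finger parallel gripper is mounted at the origin on the work surface. World frame = base frame: x ahead of the robot, y to its left, z up, the work surface at z = 0. Lengths are in m, angles in degrees, forces in N, time in s.
With the tool pointing down it reaches from about 0.4 to 0.825 m from the base axis. Payload 7 kg.
Tool frame: the origin (TCP) lies midway between the tips of the shut fingers; the grasp point (between the pads) lies 19 mm behind it; z points along the fingers, y is the line along which they close (so a half turn about z gives the same grasp; the last joint's range is limited). The gripper opens to 88 mm and grips with 3 to 60 N. Pads are 19 mm wide; open, the fingers measure 130 mm over their backs; the gripper's body (78 mm by 193 mm) begins 47 mm behind the grasp point.
Start: joints at [-52.42, 20.546, 0.682, 0, -70.136, -16.507], TCP at [0.243, -0.63, 0.2] pointing down, gripper open.
Joint ranges: [-176.03, 176.03], [-82.01, 121.73], [-58.28, 71.71], [-173.87, 95.51], [-174.79, -0.11], [-173.66, 173.66]. Speed limits (degrees/s): [136.94, 136.94, 172.46, 180, 180, 180].

## Interface

Orientations are given as [roll, pitch, yaw] about the fixed x, y, z axes, in that order (R = Rz(yaw) Ry(pitch) Rx(roll)).
In Python, from plant import telemetry, viewer, workorder gives the robot as it stands. The module is installed in compiled form; this text tells all that it offers.
- The arm moves only by the tool carry_out, never from a script. Its argument "rows" is a list of rows, each a list of 6 numbers: the shift along the tool's x, y, z in m, then the turn, a rotation vector about the tool's x, y, z in rad. In form: [[tx, ty, tz, ax, ay, az], ...]. A call has 1 to 8 rows; each row is the pose to reach, as a shift and turn from the pose commanded when the call began, along the tool's axes at that moment; what a row does not reach only later rows make up. A row lasts 1/8 s, in which the tool goes at most 62.5 mm and 10.7 degrees, less where a joint would pass 70% of its speed; a pose out of reach is approached as far as the arm can. A call with a gripper value outside its range is refused whole. "grip" is the gripper's target within -1 to 1 (fully open at 1, half-way at 0, shut at -1), set as the call begins (left out, the last holds). The fingers move at their own pace and stop on an object; the grip force is fixed at half the most. Time passes only in rows, so rows that repeat a pose let the fingers close. It gives the time, the measured TCP pose, the force, the opening and the grip force at its end, in the units of the state.
- telemetry.get_obs(): the state, without advancing time (a new reading comes with each control period).
- viewer.snapshot(name): name is "side" or "top"; returns the picture (480x640x3 uint8, red, green, blue); there is no depth.
- viewer.camera_info(name): a dict with "intrinsics" (3x3 intrinsics, pixels), "extrinsics" (4x4, takes a point from camera to world coordinates). Camera axes: x right, y down, z forward; pixel columns grow to the right and rows downward; lengths in m; the calibration is good to about 2 mm. A picture is of the moment at which its call begins. camera_info takes no time and is no camera call.
- workorder.close_job(): hands the job in; it is judged then, once.
The state is a dict: "clock": time; "joint_pos": joint angles; "qvel": joint speeds; "tau": joint torques, N m; "tool_pos": TCP position; "orientation": TCP orientation; "force": force on the tool from outside, world axes, zero at the start; "moment": the same for the moment, N m; "opening": finger opening in m; "gripper_force": force on a finger pad.
Only numpy, scipy, OpenCV 4.12 (cv2) and the standard library are available. Lean on these libraries where they do the work, as an engineer would, in place of code of your own. Each camera call takes 0.05 s, during which the arm holds its last target. There are 200 camera calls.

## Working session

There is one attempt and no reset: what is moved stays moved. The work goes in short steps, Python scripts to look and compute and a tool call to move; the robot and the scene stay as the last step left them, time stands still between calls to the robot, and variables do not carry over. Pictures are saved under pics/ and viewed, at most 10 in all, crops included, and the job is handed in when it is done.

Besides the shell and the picture viewer there is one more tool, called in YAML: its name, and indented under it one key for each argument. carry_out: Moves the arm, as the interface text tells. Its arguments: {"type":"object","properties":{"rows":{"type":"array"},"grip":{"type":"number"}},"required":["rows"]}

```bash
mkdir -p pics; python3 - <<'E'
from plant import telemetry, viewer
import cv2, numpy as np
for n in("side","top"):
    im=viewer.snapshot(n); cv2.imwrite(f"pics/{n}0.png",im[:,:,::-1])
    c=viewer.camera_info(n); print(n,np.round(c["intrinsics"],1).tolist(),np.round(c["extrinsics"],4).tolist())
print(telemetry.get_obs())
E
```

```text
side [[518.0, 0.0, 318.1], [0.0, 518.0, 237.6], [0.0, 0.0, 1.0]] [[-0.8725, -0.3639, 0.3261, 0.255], [-0.4885, 0.6335, -0.6001, 0.6495], [0.0118, -0.6828, -0.7305, 0.8378], [0.0, 0.0, 0.0, 1.0]]
top [[483.2, 0.0, 320.8], [0.0, 483.2, 240.0], [0.0, 0.0, 1.0]] [[0.016, -0.9935, 0.113, 0.4777], [-0.9996, -0.0184, -0.0206, 0.0366], [0.0226, -0.1126, -0.9934, 0.9983], [0.0, 0.0, 0.0, 1.0]]
{'clock': 0.1, 'joint_pos': array([-5.24193341e+01,  2.05874226e+01,  6.39842320e-01, -1.88347571e-02,
       -7.01363974e+01, -1.65062534e+01]), 'qvel': array([-0.04571844, -0.04768272,  0.17682788,  0.04953795, -0.02619109,
       -0.00787764]), 'tau': array([ 4.19589669e-04, -5.84165275e+01,  2.93752688e+01,  7.01544285e+00,
        1.01574662e-02, -5.31738715e-05]), 'tool_pos': array([ 0.24251604, -0.62941732,  0.19871815]), 'orientation': array([ 1.79914452e+02, -6.88489027e-03, -1.58931995e+02]), 'force': array([0.31721099, 0.00417321, 0.13614873]), 'moment': array([ 0.0107684 , -0.02551831, -0.02199618]), 'gripper_force': 0.0, 'opening': 0.0877461171130358}
```

View pics/top0.png

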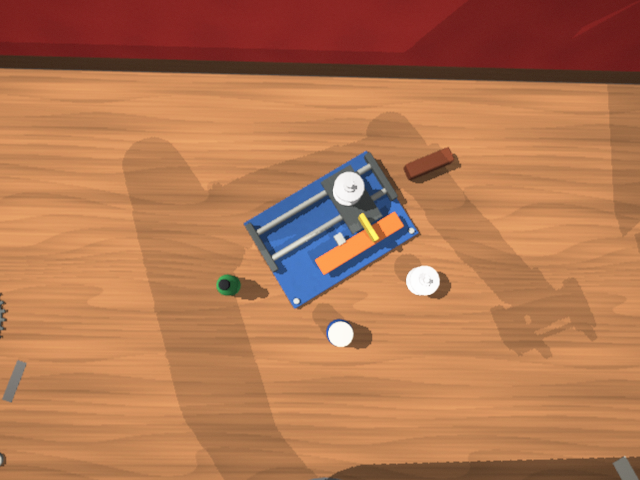

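View pics/side0.png

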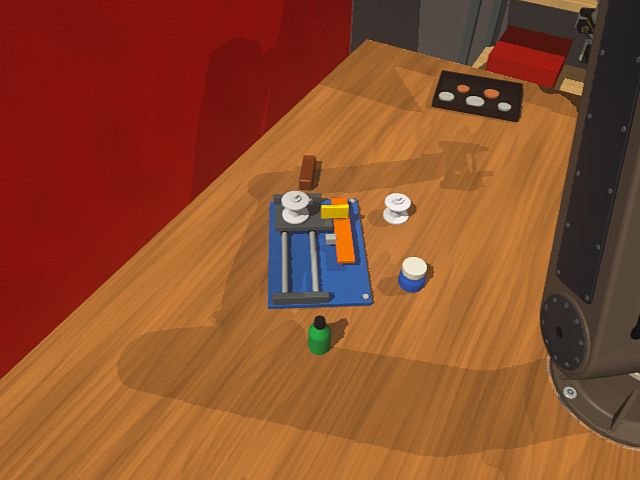

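Top view: the orange bar runs from (317,268) to (402,218), with the yellow tab at (369,227), the tooth at (340,240) and the hub at (348,187). The carriage must travel to the lower left. The side view agrees: tab at (335,211), bar at (344,240).

```bash
cat > h.py <<'E'
from plant import telemetry, viewer
import cv2, numpy as np
HSV={"orange":((5,180,150),(14,255,255)),"yellow":((22,150,90),(34,255,255))}
def mask(im,c):
    m=cv2.inRange(cv2.cvtColor(im,cv2.COLOR_RGB2HSV),*HSV[c]); m[:130]=0; m[320:]=0; m[:,:240]=0; m[:,430:]=0
    n,l,s,_=cv2.connectedComponentsWithStats(m); ok=[i for i in range(1,n) if s[i,4]>15]
    return np.isin(l,ok).astype(np.uint8)
def rays(n,uv):
    c=viewer.camera_info(n);K=np.array(c["intrinsics"]);T=np.array(c["extrinsics"])
    d=np.c_[(np.atleast_2d(uv)-K[:2,2])/K[[0,1],[0,1]],np.ones(len(np.atleast_2d(uv)))]@T[:3,:3].T
    return T[:3,3],d
def plane(n,uv,z):
    o,d=rays(n,uv); return (o+d*((z-o[2])/d[:,2])[:,None])[:,:2]
def pts(m): return np.argwhere(m)[:,::-1].astype(float)
def tri(a,b):
    (o1,d1),(o2,d2)=rays("top",a),rays("side",b)
    s=np.linalg.lstsq(np.c_[d1[0],-d2[0]],o2-o1,rcond=None)[0]
    return (o1+s[0]*d1[0]+o2+s[1]*d2[0])/2, np.linalg.norm(o1+s[0]*d1[0]-o2-s[1]*d2[0])
E
python3 - <<'E'
from h import *
M={}
for n in("top","side"):
    im=viewer.snapshot(n)
    for c in HSV: M[n,c]=mask(im,c)
    p=pts(M[n,"orange"])
    for z in(.03,.04,.05):
        r=cv2.minAreaRect(plane(n,p,z).astype(np.float32)*1000); print(n,z,np.round(r[0],1),np.round(r[1],1),round(r[2],1),len(p), np.round(cv2.boxPoints(r)).tolist())
    q=pts(M[n,"yellow"]); print("yel",len(q),q.mean(0),q.min(0),q.max(0))
    for z in(.061,.078):
        r=cv2.minAreaRect(plane(n,q,z).astype(np.float32)*1000); print("yel",z,np.round(r[0],1),np.round(r[1],1),round(r[2],1))
print("tab",tri(pts(M["top","yellow"]).mean(0),pts(M["side","yellow"]).mean(0)))
vis=[]
for n in("top","side"):
    im=viewer.snapshot(n)[:,:,::-1].copy()
    for c,k in(("orange",(255,0,0)),("yellow",(255,0,255))):
        cs,_=cv2.findContours(cv2.resize(M[n,c],None,fx=3,fy=3,interpolation=0)[390:960,750:1290],0,1); M[n,c+"c"]=cs
    v=cv2.resize(im,None,fx=3,fy=3)[450:900,750:1290][:, :390 if 0 else 540].copy()
    for c,k in(("orange",(255,0,0)),("yellow",(255,0,255))): cv2.drawContours(v,[x-[0,60] for x in M[n,c+"c"]],-1,k,1)
    vis.append(cv2.resize(v,(400,333)))
cv2.imwrite("pics/m.png",np.hstack(vis))
E
```

```text
top 0.03 [604. -92.] [33.4 39. ] 32.5 142 [[579.0, -84.0], [600.0, -117.0], [629.0, -99.0], [608.0, -67.0]]
top 0.04 [602.7 -90.6] [33.  38.6] 32.5 142 [[578.0, -83.0], [599.0, -116.0], [627.0, -98.0], [606.0, -65.0]]
top 0.05 [601.4 -89.3] [32.7 38.2] 32.5 142 [[577.0, -82.0], [598.0, -114.0], [625.0, -97.0], [605.0, -64.0]]
yel 125 [367.008 225.872] [359. 213.] [378. 240.]
yel 0.061 [611.9 -75.2] [58.9 13.8] 34.1
yel 0.078 [609.5 -73.1] [57.8 13.5] 34.1
side 0.03 [ 639.2 -126.1] [476.7 607.6] 24.9 3633 [[295.0, 49.0], [551.0, -502.0], [983.0, -301.0], [727.0, 250.0]]
side 0.04 [ 634.5 -116.5] [470.8 600.1] 24.9 3633 [[295.0, 56.0], [547.0, -488.0], [974.0, -290.0], [722.0, 255.0]]
side 0.05 [ 629.7 -106.9] [464.9 592.5] 24.9 3633 [[294.0, 64.0], [544.0, -474.0], [965.0, -278.0], [716.0, 260.0]]
yel 363 [334.06887052 211.04132231] [321. 204.] [348. 218.]
yel 0.061 [609.2 -75.1] [61.6 40.9] 33.3
yel 0.078 [601.5 -59.3] [60.3 40. ] 33.3
tab (array([ 0.61201261, -0.0736709 ,  0.06118114]), np.float64(0.0037952163750704627))
```

View pics/m.png

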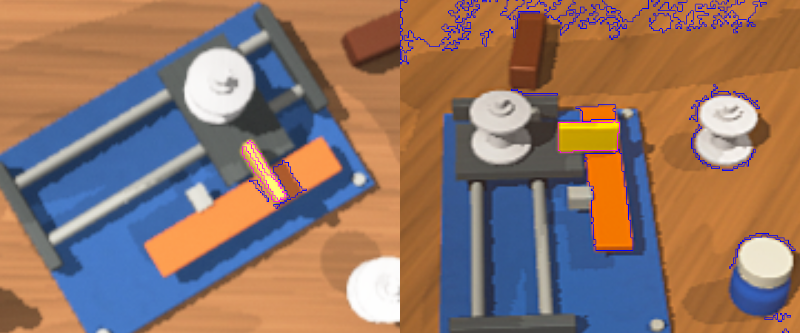

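The yellow mask is right in both views: tab at about (0.612,-0.074,0.061), height as expected. The orange mask missed the lit bar in the top view and picked up wood in the side view, so I'll retune it.

```bash
python3 - <<'E'
from h import *
Z={}
for n,seeds in(("top",[(335,258),(395,222)]),("side",[(344,245),(341,201)])):
    im=viewer.snapshot(n); hsv=cv2.cvtColor(im,cv2.COLOR_RGB2HSV)
    print(n,[im[v,u].tolist() for u,v in seeds],"wood",im[290,380].tolist() if n=="top" else im[330,420].tolist())
    m=np.zeros((482,642),np.uint8)
    for s in seeds: cv2.floodFill(im.copy(),m,s,0,(28,)*3,(28,)*3,4|cv2.FLOODFILL_FIXED_RANGE|cv2.FLOODFILL_MASK_ONLY|(1<<8))
    p=pts(m[1:-1,1:-1]); Z[n]=p
    for z in(.03,.04,.05):
        r=cv2.minAreaRect(plane(n,p,z).astype(np.float32)*1000); print(n,z,np.round(r[0],1),np.round(r[1],1),round(r[2],1),len(p))
    # blue-plate screws & hub not needed
# bar frame at z=.04 from top
r=cv2.minAreaRect(plane("top",Z["top"],.04).astype(np.float32)*1000)
c=np.array(r[0]);B=cv2.boxPoints(r);e=B[np.argsort(B[:,1])]
d=(e[2:].mean(0)-e[:2].mean(0));L=np.linalg.norm(d);y=d/L;x=np.array([y[1],-y[0]])
o=c+30*y
yaw=np.degrees(np.arctan2(x[1],x[0]));print("origin",o,"yaw",yaw,"L",L)
f=lambda P:np.round([(P-o)@x,(P-o)@y],1)
print("tab c",f(np.array([612,-73.7])),f(np.array([609.5,-73.1])))
for n in Z:
    q=pts(mask(viewer.snapshot(n),"yellow"))
    w=plane(n,q,.078)*1000-o; print(n,"tab@78 y range",np.percentile(w@y,[0,5,50,95,100]).round(1),"x",np.percentile(w@x,[0,5,95,100]).round(1))
for n in Z:
    w=plane(n,Z[n],.04)*1000-o; print(n,"bar@40 x",np.percentile(w@x,[0,2,98,100]).round(1),"y",np.percentile(w@y,[0,2,98,100]).round(1))
# target: TCP for finger centre at fixture (0,-99+s)
ob=telemetry.get_obs();print(ob["clock"],ob["tool_pos"],ob["orientation"])
E
```

```text
top [[253, 158, 81], [252, 154, 78]] wood [220, 152, 98]
top 0.03 [584.4 -60.6] [ 34.7 190.5] 32.3 1329
top 0.04 [583.3 -59.6] [ 34.4 188.5] 32.3 1329
top 0.05 [582.2 -58.6] [ 34.  186.6] 32.3 1329
side [[243, 119, 0], [243, 118, 0]] wood [181, 114, 53]
side 0.03 [585.3 -66.5] [ 34.8 190.6] 32.2 771
side 0.04 [581.2 -57.6] [ 34.4 188.2] 32.2 771
side 0.05 [577.1 -48.8] [ 33.9 185.9] 32.2 771
origin [567.26628494 -34.28725052] yaw 32.32418 L 188.52959
tab c [ 16.7 -57.2] [ 14.9 -55.4]
top tab@78 y range [-61.3 -60.9 -52.6 -49.1 -48.1] x [-14.  -11.6  40.4  43.9]
side tab@78 y range [-59.9 -57.4 -39.4 -21.4 -19.1] x [-14.3  -9.5  42.6  45.4]
top bar@40 x [-17.2 -16.5  15.9  17.2] y [-124.3 -120.9   60.9   64.3]
side bar@40 x [-17.9 -17.1  15.4  16.6] y [-121.3 -119.1   64.3   66.9]
0.5 [ 0.24266907 -0.6298067   0.19953541] [ 1.79995127e+02  3.82541281e-04 -1.58928436e+02]
```

The bar agrees in both views: 34 x 188 mm at z≈0.04, fixture origin (0.5665,-0.0333), yaw 32.3°. The tab's rear is at y≈-60, so travel is about 15 mm. I'll use shut fingers with tool y along fixture y, which needs yaw -147.7°, and start at fixture (0,-87), world (0.613,-0.107).

carry_out:
  rows:
    - [-0.04, 0.027, 0, 0, 0, 0]
    - [-0.08, 0.053, 0, 0, 0, 0]
    - [-0.12, 0.08, 0, 0, 0, 0]
    - [-0.16, 0.107, 0, 0, 0, 0]
    - [-0.2, 0.133, 0, 0, 0, 0]
    - [-0.24, 0.16, 0, 0, 0, 0]
    - [-0.28, 0.186, 0, 0, 0, 0]
    - [-0.32, 0.213, 0, 0, 0, 0]
  grip: -1

```text
clock: 1.5
tool_pos: [0.4656, -0.3147, 0.1999]
orientation: [-180.0, 0.0, -158.9]
force: [0.5, -0.7, -0.5]
opening: 0.0134
gripper_force: 0.0
```

carry_out:
  rows:
    - [-0.04, 0.027, 0, 0, 0, -0.03]
    - [-0.08, 0.053, 0, 0, 0, -0.07]
    - [-0.12, 0.08, 0, 0, 0, -0.11]
    - [-0.16, 0.107, 0, 0, 0, -0.15]
    - [-0.19, 0.126, 0, 0, 0, -0.18]
    - [-0.2135, 0.142, 0, 0, 0, -0.196]
    - [-0.2135, 0.142, 0, 0, 0, -0.196]
    - [-0.2135, 0.142, 0, 0, 0, -0.196]

```text
clock: 2.5
tool_pos: [0.6125, -0.107, 0.1995]
orientation: [180.0, -0.0, -147.7]
force: [-0.2, 0.4, -0.7]
opening: 0.0005
gripper_force: 0.0
```

carry_out:
  rows:
    - [0, 0, 0.03, 0, 0, 0]
    - [0, 0, 0.06, 0, 0, 0]
    - [0, 0, 0.09, 0, 0, 0]
    - [0, 0, 0.11, 0, 0, 0]
    - [0, 0, 0.115, 0, 0, 0]
    - [0, 0, 0.115, 0, 0, 0]

```text
clock: 3.25
tool_pos: [0.6128, -0.1074, 0.0851]
orientation: [-180.0, 0.0, -147.7]
force: [0.6, 0.7, 0.0]
opening: 0.0003
gripper_force: 0.0
```

```bash
python3 - <<'E'
from h import *
v=[cv2.resize(viewer.snapshot(n)[r:r+160,c:c+200,::-1],(400,320),interpolation=cv2.INTER_CUBIC) for n,r,c in(("top",140,250),("side",130,230))]
cv2.imwrite("pics/a.png",np.hstack(v)); print(telemetry.get_obs()["tool_pos"])
E
```

```text
[ 0.61349364 -0.1070622   0.08578912]
```

View pics/a.png

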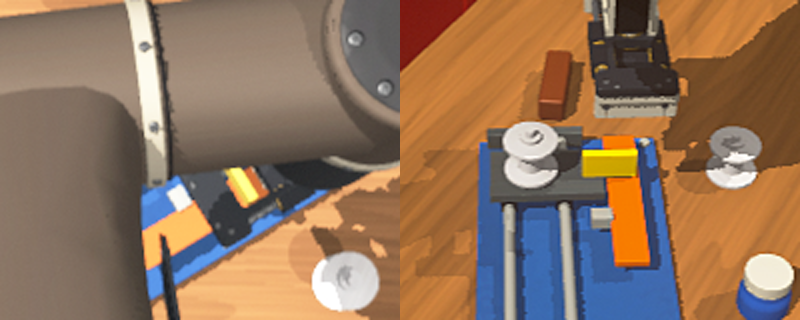

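Only the gripper body shows (side view, dark and white block at about (347,182) full-frame, where its near end should project). It hides the fingertips, so contact has to be read from the force. The tab at (334,211) and the bar have not moved. Next I'll descend to just above the bar.

carry_out:
  rows:
    - [0, 0, 0.015, 0, 0, 0]
    - [0, 0, 0.03, 0, 0, 0]
    - [0, 0, 0.038, 0, 0, 0]
    - [0, 0, 0.041, 0, 0, 0]
    - [0, 0, 0.041, 0, 0, 0]

```text
clock: 3.98
tool_pos: [0.6129, -0.1068, 0.0433]
orientation: [180.0, -0.0, -147.7]
force: [0.2, -0.5, 0.4]
opening: 0.0006
gripper_force: 0.0
```

carry_out:
  rows:
    - [0, 0, 0.003, 0, 0, 0]
    - [0, 0, 0.005, 0, 0, 0]
    - [0, 0, 0.007, 0, 0, 0]
    - [0, 0, 0.007, 0, 0, 0]
    - [0, 0, 0.007, 0, 0, 0]

```text
clock: 4.6
tool_pos: [0.6129, -0.1067, 0.0366]
orientation: [-180.0, 0.0, -147.7]
force: [-0.1, 0.2, -0.7]
opening: 0.0006
gripper_force: 0.0
```

carry_out:
  rows:
    - [0, 0, 0.001, 0, 0, 0]
    - [0, 0, 0.002, 0, 0, 0]
    - [0, 0, 0.003, 0, 0, 0]
    - [0, 0, 0.003, 0, 0, 0]

```text
clock: 5.1
tool_pos: [0.6128, -0.1068, 0.0334]
orientation: [180.0, -0.0, -147.7]
force: [-0.6, 0.1, 0.1]
opening: 0.0003
gripper_force: 0.0
```

```bash
python3 - <<'E'
from h import *
o=np.array([566.5,-33.3]);a=np.radians(32.3);y=np.array([-np.sin(a),np.cos(a)]);x=np.array([y[1],-y[0]])
ob=telemetry.get_obs();P=ob["tool_pos"][:2]*1000-o;print(P@x,P@y,ob["force"],ob["tool_pos"])
v=[cv2.resize(viewer.snapshot(n)[r:r+160,c:c+200,::-1],(400,320),interpolation=cv2.INTER_CUBIC) for n,r,c in(("top",140,250),("side",130,230))]
cv2.imwrite("pics/b.png",np.hstack(v))
E
```

```text
-0.15316755801404014 -86.83496863888429 [-0.63952248  0.11370681  0.11307681] [ 0.612771   -0.10678013  0.03341804]
```

View pics/b.png

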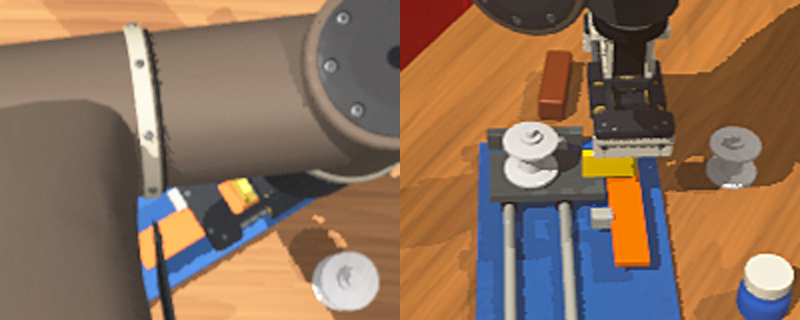

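Side view: the bar's front end is still at (648,265) in the crop, so the bar isn't pressed yet, and the force is still zero. I'll keep going down in small steps by feel.

carry_out:
  rows:
    - [0, 0, 0.001, 0, 0, 0]
    - [0, 0, 0.002, 0, 0, 0]
    - [0, 0, 0.002, 0, 0, 0]
    - [0, 0, 0.002, 0, 0, 0]

```text
clock: 5.7
tool_pos: [0.6129, -0.1068, 0.0316]
orientation: [-180.0, 0.0, -147.7]
force: [0.2, 0.3, -0.3]
opening: 0.0006
gripper_force: 0.0
```

```bash
python3 - <<'E'
from h import *
for i in range(4):
    im=viewer.snapshot("side"); o=telemetry.get_obs(); print(o["force"].round(2),o["moment"].round(2),o["tool_pos"].round(4))
m=np.zeros((482,642),np.uint8)
cv2.floodFill(im.copy(),m,(344,245),0,(28,)*3,(28,)*3,4|cv2.FLOODFILL_FIXED_RANGE|cv2.FLOODFILL_MASK_ONLY|(1<<8))
p=pts(m[1:-1,1:-1]); print(len(p),p.max(0),p.min(0))
a=cv2.imread("pics/side0.png")[:,:,::-1].copy(); m=np.zeros((482,642),np.uint8)
cv2.floodFill(a,m,(344,245),0,(28,)*3,(28,)*3,4|cv2.FLOODFILL_FIXED_RANGE|cv2.FLOODFILL_MASK_ONLY|(1<<8))
q=pts(m[1:-1,1:-1]); print(len(q),q.max(0),q.min(0))
for r in(240,245,250,255):print(r,p[p[:,1]==r].mean(0),q[q[:,1]==r].mean(0))
for c in(340,345,350):print(c,p[p[:,0]==c].max(0),q[q[:,0]==c].max(0))
E
```

```text
[-0.29  0.08  0.52] [0.02 0.03 0.02] [ 0.6128 -0.1068  0.0316]
[ 0.01 -0.14 -0.3 ] [0.03 0.   0.03] [ 0.6129 -0.1068  0.0316]
[0.09 0.06 0.99] [-0.02 -0.   -0.01] [ 0.6129 -0.1067  0.0316]
[-0.97 -0.13 -0.56] [ 0.03 -0.   -0.03] [ 0.6129 -0.1068  0.0316]
660 [353. 261.] [334. 218.]
669 [354. 261.] [334. 218.]
240 [344. 240.] [344. 240.]
245 [343.5 245. ] [343.5 245. ]
250 [344.5 250. ] [344.5 250. ]
255 [345. 255.] [345. 255.]
340 [340. 260.] [340. 260.]
345 [345. 260.] [345. 260.]
350 [350. 260.] [350. 260.]
```

Still no contact at 0.0316. I'll check where the gripper really is by projecting its expected geometry onto the images.

```bash
python3 - <<'E'
from h import *
o=np.array([.5665,-.0333]);a=np.radians(32.3);y=np.array([-np.sin(a),np.cos(a)]);x=np.array([y[1],-y[0]])
t=telemetry.get_obs()["tool_pos"]
def proj(n,P):
    c=viewer.camera_info(n);K=np.array(c["intrinsics"]);T=np.linalg.inv(np.array(c["extrinsics"]));q=K@(T[:3,:3]@P+T[:3,3]);return q[:2]/q[2]
P={}
for sx in(-1,1):
    for sy in(-1,1): P["body",sx,sy]=np.r_[t[:2]+sx*.039*x+sy*.0965*y,t[2]+.066]
    for sy in(-1,1): P["tip",sx,sy]=np.r_[t[:2]+sx*.0095*x+sy*.021*y,t[2]]
v=[]
for n,r,c in(("top",160,300),("side",130,280)):
    im=cv2.resize(viewer.snapshot(n)[r:r+120,c:c+100,::-1],(400,480),interpolation=cv2.INTER_CUBIC)
    for k,p in P.items():
        u=(proj(n,p)-[c,r])*4+2; cv2.circle(im,tuple(int(i) for i in u),4,(0,0,255) if k[0]=="body" else (255,255,0),-1)
    v.append(im)
cv2.imwrite("pics/c.png",np.hstack(v))
E
```

```text
(no output)
```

View pics/c.png

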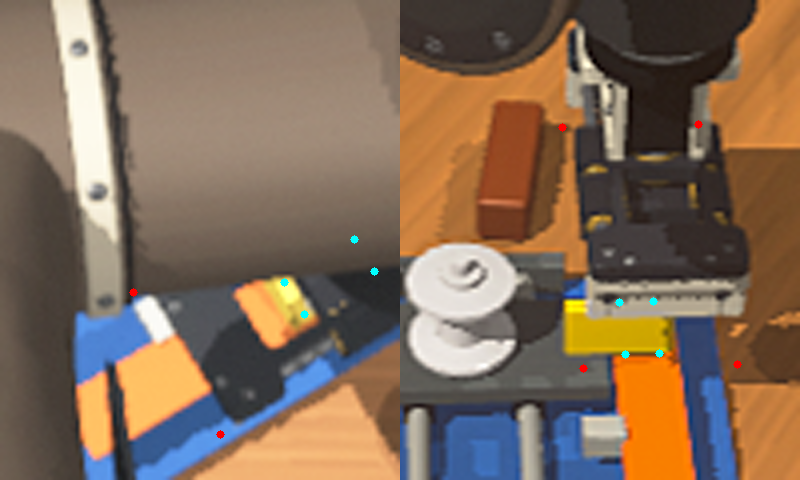

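The overlay shows the body's near end higher in the side view (about 50 px in the crop) than the projected box, so the tip is probably higher than assumed. The tab and bar haven't moved. I'll keep descending and stop on force.

carry_out:
  rows:
    - [0, 0, 0.001, 0, 0, 0]
    - [0, 0, 0.002, 0, 0, 0]
    - [0, 0, 0.002, 0, 0, 0]

```text
clock: 6.38
tool_pos: [0.6128, -0.1068, 0.0294]
orientation: [180.0, -0.0, -147.7]
force: [0.1, 0.0, 0.7]
opening: 0.0005
gripper_force: 0.0
```

carry_out:
  rows:
    - [0, 0, 0.001, 0, 0, 0]
    - [0, 0, 0.002, 0, 0, 0]
    - [0, 0, 0.002, 0, 0, 0]

```text
clock: 6.75
tool_pos: [0.6128, -0.1068, 0.0274]
orientation: [180.0, -0.0, -147.7]
force: [0.8, -0.0, -0.2]
opening: 0.0003
gripper_force: 0.0
```

```bash
python3 - <<'E'
from h import *
im=viewer.snapshot("side").astype(int); a=cv2.imread("pics/side0.png")[:,:,::-1].astype(int)
print("front col346",im[254:272,346].tolist()); print("orig",a[254:272,346].tolist())
F=np.array([(viewer.snapshot("side"),telemetry.get_obs()["force"])[1] for _ in range(6)]);print(F.mean(0))
print(telemetry.get_obs()["tau"].round(2))
t=viewer.snapshot("top")[170:270,320:440,::-1]; s=viewer.snapshot("side")[150:250,280:400,::-1]
cv2.imwrite("pics/d.png",np.hstack([cv2.resize(k,(400,333),interpolation=cv2.INTER_CUBIC) for k in(t,s)]))
E
```

```text
front col346 [[249, 125, 0], [249, 128, 0], [249, 126, 0], [249, 128, 0], [249, 127, 0], [249, 126, 0], [255, 143, 0], [209, 91, 9], [198, 86, 15], [95, 65, 71], [47, 61, 98], [62, 110, 186], [62, 102, 171], [61, 101, 166], [62, 100, 167], [61, 99, 165], [64, 109, 180], [63, 109, 180]]
orig [[243, 118, 0], [243, 119, 0], [243, 118, 0], [243, 118, 0], [243, 118, 0], [243, 116, 0], [255, 133, 0], [194, 87, 7], [186, 81, 11], [88, 59, 64], [44, 58, 92], [56, 103, 173], [58, 96, 160], [57, 94, 155], [57, 92, 155], [56, 92, 153], [58, 100, 167], [59, 101, 167]]
[ 0.31135882  0.02373537 -0.29000057]
[ -0.   -57.14  22.91   5.47  -0.06  -0.  ]
```

View pics/d.png

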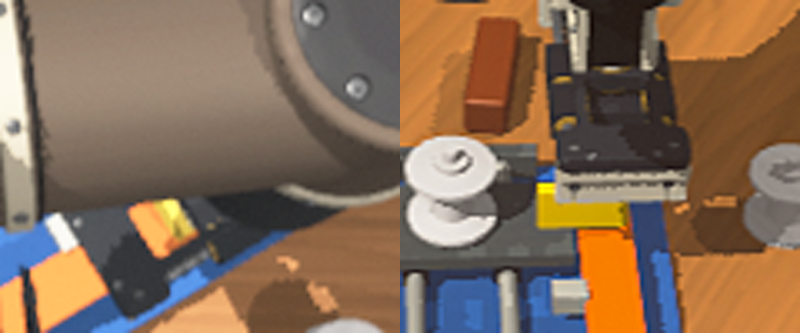

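The bar's pixels are the same as at the start, so it isn't touched. The gripper's near-end corners show at about (344,237) and (359,265) in top, and (327,200) and (367,198) in side. I'll triangulate them.

```bash
python3 - <<'E'
from h import *
o=np.array([.5665,-.0333]);a=np.radians(32.3);y=np.array([-np.sin(a),np.cos(a)]);x=np.array([y[1],-y[0]])
for A,B in(((344,237.5),(327.4,199.5)),((359,265.5),(367,198)),((344,237.5),(327,210)),((359,265.5),(366,208.5))):
    P,e=tri(np.array(A,float),np.array(B,float)); print(P.round(3),"fix",((P[:2]-o)@x).round(3),((P[:2]-o)@y).round(3),"err",e.round(4))
print(telemetry.get_obs()["joint_pos"].round(2))
E
```

```text
[ 0.588 -0.019  0.148] fix 0.026 0.001 err 0.0186
[ 0.529 -0.048  0.157] fix -0.04 0.007 err 0.0019
[ 0.591 -0.021  0.116] fix 0.027 -0.003 err 0.0163
[ 0.53  -0.052  0.126] fix -0.04 0.004 err 0.0029
[  8.08  24.57 -17.96   0.   -47.48 -65.77]
```

The body's underside triangulates at z≈0.12, against 0.093 expected. The true tip is therefore probably higher than reported, and I'll keep feeling down.

carry_out:
  rows:
    - [0, 0, 0.001, 0, 0, 0]
    - [0, 0, 0.002, 0, 0, 0]
    - [0, 0, 0.003, 0, 0, 0]
    - [0, 0, 0.003, 0, 0, 0]

```text
clock: 7.7
tool_pos: [0.6128, -0.1068, 0.0244]
orientation: [180.0, -0.0, -147.7]
force: [0.3, -0.0, -0.3]
opening: 0.0004
gripper_force: 0.0
```

carry_out:
  rows:
    - [0, 0, 0.001, 0, 0, 0]
    - [0, 0, 0.002, 0, 0, 0]
    - [0, 0, 0.003, 0, 0, 0]
    - [0, 0, 0.003, 0, 0, 0]

```text
clock: 8.2
tool_pos: [0.6128, -0.1067, 0.0215]
orientation: [180.0, -0.0, -147.7]
force: [0.4, 0.2, 0.1]
opening: 0.0005
gripper_force: 0.0
```

```bash
python3 - <<'E'
from h import *
o=np.array([.5665,-.0333]);a=np.radians(32.3);y=np.array([-np.sin(a),np.cos(a)]);x=np.array([y[1],-y[0]])
for z in(.093,.107,.12,.13):
    for uv in((327,210),(366,208.5)):
        w=plane("side",np.array(uv,float),z)[0]-o; print(z,uv,(w@x).round(3),(w@y).round(3))
im=viewer.snapshot("side").astype(int); print(im[256:266,346].tolist(),telemetry.get_obs()["force"])
t=viewer.snapshot("top")[190:290,300:420,::-1]; s=im.astype(np.uint8)[150:250,290:410,::-1]
cv2.imwrite("pics/e.png",np.hstack([cv2.resize(k,(400,333),interpolation=cv2.INTER_CUBIC) for k in(t,s)]))
E
```

```text
0.093 (327, 210) 0.033 -0.029
0.093 (366, 208.5) -0.048 -0.03
0.107 (327, 210) 0.034 -0.014
0.107 (366, 208.5) -0.046 -0.015
0.12 (327, 210) 0.036 -0.001
0.12 (366, 208.5) -0.043 -0.002
0.13 (327, 210) 0.036 0.01
0.13 (366, 208.5) -0.041 0.009
[[249, 127, 0], [249, 127, 0], [249, 127, 0], [250, 125, 0], [255, 143, 0], [211, 93, 13], [199, 87, 13], [95, 64, 71], [45, 61, 97], [61, 111, 185]] [ 0.08575075  0.43343314 -0.47179215]
```

View pics/e.png

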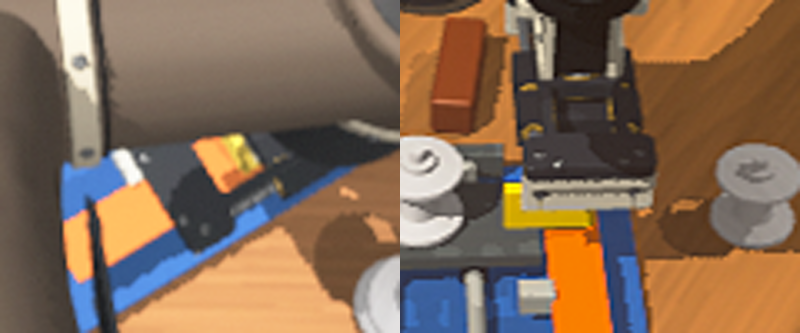

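The gripper is centred over the bar (x about ±40 mm), but its underside sits about 30 mm higher than the text implies. The bar and tab haven't moved. I'll keep going in small steps.

carry_out:
  rows:
    - [0, 0, 0.001, 0, 0, 0]
    - [0, 0, 0.002, 0, 0, 0]
    - [0, 0, 0.003, 0, 0, 0]
    - [0, 0, 0.003, 0, 0, 0]

```text
clock: 8.8
tool_pos: [0.6128, -0.1068, 0.0184]
orientation: [180.0, -0.0, -147.7]
force: [-0.4, -0.4, 0.7]
opening: 0.0005
gripper_force: 0.0
```

carry_out:
  rows:
    - [0, 0, 0.001, 0, 0, 0]
    - [0, 0, 0.002, 0, 0, 0]
    - [0, 0, 0.003, 0, 0, 0]
    - [0, 0, 0.003, 0, 0, 0]

```text
clock: 9.3
tool_pos: [0.6128, -0.1068, 0.0155]
orientation: [180.0, -0.0, -147.7]
force: [0.1, 0.2, -0.3]
opening: 0.0005
gripper_force: 0.0
```

carry_out:
  rows:
    - [0, 0, 0.001, 0, 0, 0]
    - [0, 0, 0.002, 0, 0, 0]
    - [0, 0, 0.002, 0, 0, 0]

```text
clock: 9.68
tool_pos: [0.6128, -0.1068, 0.0135]
orientation: [180.0, -0.0, -147.7]
force: [0.3, 0.3, -0.2]
opening: 0.0005
gripper_force: 0.0
```

carry_out:
  rows:
    - [0, 0, 0.001, 0, 0, 0]
    - [0, 0, 0.002, 0, 0, 0]
    - [0, 0, 0.002, 0, 0, 0]

```text
clock: 10.05
tool_pos: [0.6129, -0.1068, 0.0117]
orientation: [-180.0, 0.0, -147.7]
force: [-2.1, -0.6, 2.7]
opening: 0.0005
gripper_force: 1.3
```

```bash
cat > bar.py <<'E'
from h import *
F=[]
for _ in range(4):
    im=viewer.snapshot("side").astype(int); ob=telemetry.get_obs(); F.append(np.r_[ob["force"],ob["moment"]])
a=cv2.imread("pics/side0.png")[:,:,::-1].astype(int)
# bar front edge: subpixel row where green-orange top ends, vs start
for c in(342,346,350):
    e=[next((r for r in range(250,280) if k[r,c,2]>60),None) for k in(im,a)]; print(c,e,end=" ")
print(np.mean(F,0).round(2),ob["tool_pos"].round(4),ob["clock"],ob["gripper_force"])
m=mask(im.astype(np.uint8),"yellow");p=pts(m);print("yellow n",len(p),p.mean(0).round(1),p.min(0),p.max(0))
E
python3 bar.py
```

```text
342 [264, 263] 346 [264, 263] 350 [264, 263] [-0.29  0.17  2.48  0.01  0.28 -0.  ] [ 0.6129 -0.1068  0.0116] 10.25 1.2574850552027783
yellow n 97 [326.4 212.8] [321. 205.] [346. 218.]
```

Contact at reported z≈0.0117: 2.5 N upward, 1.3 N on a finger, and the bar's front edge has moved 1 px. I'll press in steps to confirm it's the spring.

carry_out:
  rows:
    - [0, 0, 0.001, 0, 0, 0]
    - [0, 0, 0.002, 0, 0, 0]
    - [0, 0, 0.003, 0, 0, 0]
    - [0, 0, 0.003, 0, 0, 0]

```text
clock: 10.75
tool_pos: [0.6129, -0.1068, 0.0085]
orientation: [-180.0, 0.0, -147.7]
force: [-0.1, 0.6, 4.3]
opening: 0.0002
gripper_force: 1.9
```

```bash
python3 bar.py
```

```text
342 [265, 263] 346 [265, 263] 350 [265, 263] [-1.09  0.31  4.41 -0.01  0.31  0.  ] [ 0.6129 -0.1068  0.0087] 10.95 1.8823359988846278
yellow n 74 [323.2 211.4] [321. 205.] [326. 218.]
```

The force follows the spring (4.4 N, about 3.5 mm down), so the finger is on the bar, with the true tip about 28 mm above the reported TCP. I'll press to about 10 mm.

carry_out:
  rows:
    - [0, 0, 0.002, 0, 0, 0]
    - [0, 0, 0.004, 0, 0, 0]
    - [0, 0, 0.0055, 0, 0, 0]
    - [0, 0, 0.0065, 0, 0, 0]
    - [0, 0, 0.0065, 0, 0, 0]

```text
clock: 11.58
tool_pos: [0.613, -0.1068, 0.0022]
orientation: [-180.0, 0.0, -147.7]
force: [-1.9, 0.2, 6.7]
opening: 0.0003
gripper_force: 3.2
```

```bash
python3 bar.py
```

```text
342 [267, 263] 346 [267, 263] 350 [267, 263] [-1.43 -0.3   6.21  0.03  0.58 -0.02] [ 0.613  -0.1068  0.0022] 11.775 3.202921860965944
yellow n 73 [323.2 211. ] [321. 205.] [326. 218.]
```

carry_out:
  rows:
    - [0, 0.0, 0.001, 0, 0, 0]
    - [0, 0.002, 0.001, 0, 0, 0]
    - [0, 0.004, 0.001, 0, 0, 0]
    - [0, 0.006, 0.001, 0, 0, 0]
    - [0, 0.008, 0.001, 0, 0, 0]
    - [0, 0.01, 0.001, 0, 0, 0]
    - [0, 0.012, 0.001, 0, 0, 0]
    - [0, 0.014, 0.001, 0, 0, 0]

```text
clock: 12.78
tool_pos: [0.6073, -0.0959, 0.002]
orientation: [-179.8, 0.1, -147.7]
force: [2.0, -6.1, 5.7]
opening: 0.0005
gripper_force: 4.0
```

```bash
python3 bar.py
```

```text
342 [267, 263] 346 [267, 263] 350 [267, 263] [ 1.97 -5.    6.25 -1.82 -0.73 -0.01] [ 0.6072 -0.0957  0.002 ] 12.975 3.4860158724904977
yellow n 69 [323.2 214.6] [321. 209.] [326. 221.]
```

carry_out:
  rows:
    - [0, 0, 0.0012, 0, 0, 0]
    - [0, 0.004, 0.0012, 0, 0, 0]
    - [0, 0.008, 0.0012, 0, 0, 0]
    - [0, 0.012, 0.0012, 0, 0, 0]
    - [0, 0.016, 0.0012, 0, 0, 0]
    - [0, 0.02, 0.0012, 0, 0, 0]
    - [0, 0.024, 0.0012, 0, 0, 0]
    - [0, 0.028, 0.0012, 0, 0, 0]

```text
clock: 13.98
tool_pos: [0.5929, -0.0723, 0.0012]
orientation: [-179.8, 0.2, -147.6]
force: [3.3, -8.3, 8.9]
opening: 0.0006
gripper_force: 5.1
```

```bash
python3 bar.py
```

```text
342 [253, 263] 346 [267, 263] 350 [267, 263] [ 2.11 -4.46  9.36 -1.95 -0.7  -0.02] [ 0.5927 -0.0719  0.0012] 14.175 4.870510311338876
yellow n 67 [324.  224.3] [322. 218.] [326. 231.]
```

Fz is about 9 N, so the bar is at or near its stop. The tab has moved from row 205 to 218, past the tooth. I'll keep pushing.

carry_out:
  rows:
    - [0, 0.004, 0, 0, 0, 0]
    - [0, 0.008, 0, 0, 0, 0]
    - [0, 0.012, 0, 0, 0, 0]
    - [0, 0.016, 0, 0, 0, 0]
    - [0, 0.02, 0, 0, 0, 0]
    - [0, 0.024, 0, 0, 0, 0]
    - [0, 0.028, 0, 0, 0, 0]
    - [0, 0.032, 0, 0, 0, 0]

```text
clock: 15.18
tool_pos: [0.5759, -0.045, 0.0013]
orientation: [-179.8, 0.2, -147.6]
force: [2.9, -6.7, 7.6]
opening: 0.0003
gripper_force: 5.4
```

carry_out:
  rows:
    - [0, 0.004, 0, 0, 0, 0]
    - [0, 0.008, 0, 0, 0, 0]
    - [0, 0.012, 0, 0, 0, 0]
    - [0, 0.016, 0, 0, 0, 0]
    - [0, 0.02, 0, 0, 0, 0]
    - [0, 0.024, 0, 0, 0, 0]
    - [0, 0.026, 0, 0, 0, 0]
    - [0, 0.026, 0, 0, 0, 0]

```text
clock: 16.18
tool_pos: [0.5618, -0.0227, 0.0013]
orientation: [-179.8, 0.2, -147.6]
force: [2.0, -5.5, 10.5]
opening: 0.0006
gripper_force: 5.3
```

```bash
python3 bar.py; python3 - <<'E'
from h import *
o=np.array([.5665,-.0333]);a=np.radians(32.3);y=np.array([-np.sin(a),np.cos(a)]);x=np.array([y[1],-y[0]])
P=telemetry.get_obs()["tool_pos"][:2]-o;print("tcp fix",P@x,P@y)
import cv2
# yellow front face/upper edge in side view, z=.078 : nearest (front) top edge; start image gives offset
for im in(viewer.snapshot("side"),cv2.imread("pics/side0.png")[:,:,::-1].copy()):
    q=pts(mask(im,"yellow")); q=q[q[:,0]<326]; b=q[:,1].max(); w=plane("side",q[q[:,1]==b].mean(0),.044)[0]-o; print("lower front edge",b,w@x,w@y)
E
```

```text
342 [250, 263] 346 [250, 263] 350 [250, 263] [ 2.66 -5.81 10.88 -2.16 -0.91  0.  ] [ 0.5618 -0.0227  0.0013] 16.375 5.328818657344527
yellow n 75 [325.7 244.4] [323. 238.] [328. 251.]
tcp fix 0.0016604265440304461 0.011437777194173236
lower front edge 251.0 0.04151110267731166 0.04103669872472977
lower front edge 218.0 0.037759083601585475 -0.054845852737713224
```

Travel is now about 107–111 mm with the bar still held. I'll push 20 mm more, back off, then lift.

carry_out:
  rows:
    - [0, 0.004, 0, 0, 0, 0]
    - [0, 0.008, 0, 0, 0, 0]
    - [0, 0.012, 0, 0, 0, 0]
    - [0, 0.016, 0, 0, 0, 0]
    - [0, 0.019, 0, 0, 0, 0]
    - [0, 0.02, 0, 0, 0, 0]
    - [0, 0.02, 0, 0, 0, 0]

```text
clock: 17.3
tool_pos: [0.5512, -0.0058, 0.0012]
orientation: [-179.9, 0.2, -147.6]
force: [3.4, -6.7, 9.8]
opening: 0.0002
gripper_force: 5.3
```

```bash
python3 - <<'E'
from h import *
o=np.array([.5665,-.0333]);a=np.radians(32.3);y=np.array([-np.sin(a),np.cos(a)]);x=np.array([y[1],-y[0]])
P=telemetry.get_obs()["tool_pos"][:2]-o;print("tcp fix",P@x,P@y)
q=pts(mask(viewer.snapshot("side"),"yellow")); q=q[q[:,0]<335]; b=q[:,1].max(); w=plane("side",q[q[:,1]==b].mean(0),.044)[0]-o; print("lower front edge",b,w@x,w@y)
E
```

```text
tcp fix 0.0017602425119614528 0.0314747107877505
lower front edge 258.0 0.03964625072626855 0.06007202980522064
```

carry_out:
  rows:
    - [0, -0.003, 0, 0, 0, 0]
    - [0, -0.006, 0, 0, 0, 0]
    - [0, -0.01, 0, 0, 0, 0]
    - [0, -0.01, -0.005, 0, 0, 0]
    - [0, -0.01, -0.012, 0, 0, 0]
    - [0, -0.01, -0.02, 0, 0, 0]
    - [0, -0.01, -0.04, 0, 0, 0]
    - [0, -0.01, -0.07, 0, 0, 0]

```text
clock: 18.35
tool_pos: [0.5525, -0.0144, 0.0694]
orientation: [179.9, -0.2, -147.7]
force: [0.5, 0.2, 0.1]
opening: 0.0004
gripper_force: 0.0
```

carry_out:
  rows:
    - [0, -0.03, -0.04, 0, 0, 0]
    - [0, -0.07, -0.08, 0, 0, 0]
    - [0, -0.12, -0.1, 0, 0, 0]
    - [0, -0.17, -0.1, 0, 0, 0]
    - [0, -0.22, -0.1, 0, 0, 0]
    - [0, -0.27, -0.1, 0, 0, 0]
    - [0, -0.27, -0.1, 0, 0, 0]
    - [0, -0.27, -0.1, 0, 0, 0]

```text
clock: 19.35
tool_pos: [0.6974, -0.2422, 0.1688]
orientation: [179.9, -0.1, -147.8]
force: [-0.5, -0.4, -0.2]
opening: 0.0003
gripper_force: 0.0
```

```bash
python3 - <<'E'
from h import *
o=np.array([.5665,-.0333]);a=np.radians(32.3);y=np.array([-np.sin(a),np.cos(a)]);x=np.array([y[1],-y[0]])
A=cv2.imread("pics/side0.png")[:,:,::-1].copy(); im=viewer.snapshot("side")
for n in("top","side"):
    q=pts(mask(viewer.snapshot(n),"yellow")); w=plane(n,q,.078)-o
    if len(q): print(n,len(q),(w@y).min(),(w@y).max())
print("clock",telemetry.get_obs()["clock"],telemetry.get_obs()["force"])
v=[cv2.resize(k[r:r+140,c:c+168,::-1],(400,333),interpolation=cv2.INTER_CUBIC) for k,r,c in((viewer.snapshot("top"),145,255),(im,180,250))]
cv2.imwrite("pics/f.png",np.hstack(v))
print([k[i,346].tolist() for k in(im,A) for i in range(259,266)])
E
```

```text
side 413 0.055384855810791986 0.09152025860405133
clock 19.5 [ 0.213071   -0.44823814  0.91780656]
[[226, 107, 0], [252, 121, 0], [193, 88, 14], [186, 81, 7], [91, 63, 66], [45, 57, 90], [61, 107, 176], [243, 116, 0], [255, 133, 0], [194, 87, 7], [186, 81, 11], [88, 59, 64], [44, 58, 92], [56, 103, 173]]
```

View pics/f.png

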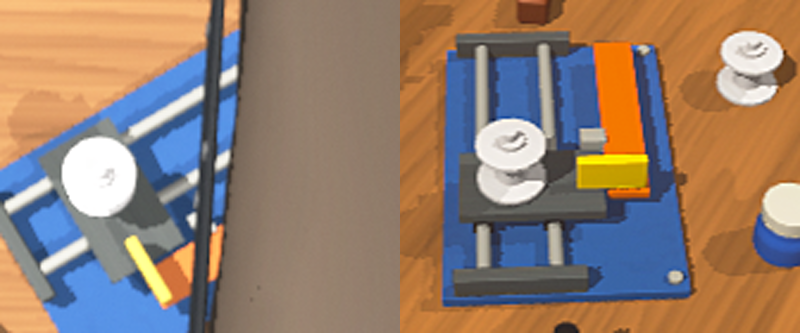

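The picture shows the carriage past the tooth: tooth at (592,138) in the crop, plate starting below it at about row 155, and travel about 128 mm. The bar's front edge pixels are back where they started, and the robot is clear. I'm handing the job in.

```bash
python3 -c "
from plant import workorder; print(workorder.close_job())"
```

```text
the job is handed in; nothing more can be done
None
```

I handed the job in with the carriage about 128 mm along and the tooth locked behind it; in the last picture the bar was fully up and the arm clear, but no verdict came back.

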